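# Present a cover plate at the end of the assembly stand

## Robot

A 7-joint arm with a two-finger parallel gripper is mounted at the origin on the work surface. World frame = base frame: x ahead of the robot, y to its left, z up, the work surface at z = 0. Lengths are in m, angles in rad, forces in N, time in s.
With the tool pointing down it reaches from about 0.4 to 0.85 m from the base axis. Payload 10.4 kg.
Tool frame: the origin (TCP) lies midway between the tips of the shut fingers; the grasp point (between the pads) lies 19 mm behind it; z points along the fingers, y is the line along which they close (so a half turn about z gives the same grasp; the last joint's range is limited). The gripper opens to 85 mm and grips with 20 to 120 N. Pads are 22 mm wide; open, the fingers measure 114 mm over their backs; the gripper's body (76 mm by 85 mm) begins 54 mm behind the grasp point. The pads swing forward as they close: fully open they stand 13 mm farther back than shut.
Start: joints at [-1.155, 0.332, -0.065, 1.46, 0.022, 1.35, -0.088], TCP at [0.266, 0.566, 0.231] pointing down, gripper open.
Joint ranges: [-2.6, 2.6], [-0.5, 2.12], [-1.47, 1.34], [0.16, 2.42], [-1.27, 4.41], [0.06, 2.06], [-2.6, 2.6]. Speed limits (rad/s): [2.22, 2.22, 2.79, 2.79, 3.14, 3.14, 3.14].

## Interface

Orientations are given as a unit quaternion [x, y, z, w].
In Python, from workcell import get_obs, camera, camera_params, hand_in gives the robot as it stands.
- The arm moves only by the tool carry_out, never from a script. Its argument "commands" is a list that holds one entry, the list of rows, each a list of 6 numbers: the shift along the tool's x, y, z in units of 40 mm (1.0 is 40 mm), then the turn, a rotation vector about the tool's x, y, z in units of 6 degrees (1.0 is 6 degrees). In form: [[[x, y, z, ax, ay, az], ...]]. A call has 1 to 20 rows; each row shifts and turns the commanded pose from where the row before left it, along the tool's axes as they then stand; what a row does not reach is not made up. A row lasts 1/12 s, in which the tool goes at most 41.7 mm and 7.16 degrees, less where a joint would pass 70% of its speed; a pose out of reach is approached as far as the arm can. A call is refused whole if a number of a shift passes 1 or a number of a turn 1, either way. A call with a gripper value outside its range is refused whole. "hand" is the closure, from -1 (fully open) to 1 (shut), set as the call begins (left out, the last holds). The fingers move at their own pace and stop on an object; "force" is the grip in N (left out, the last holds). Time passes only in rows, so rows that do not move let the fingers close. It gives the time, the measured TCP pose, the force, the opening and the grip force at its end, in the units of the state.
- get_obs(): the state, without advancing time (a new reading comes with each control period).
- camera(name): name is "scene" or "top"; returns the picture (480x640x3 uint8, red, green, blue); there is no depth.
- camera_params(name): a dict with "mtx" (3x3 intrinsics, pixels), "R" (3x3) and "t" (3): a world point X has camera coordinates R X + t. Camera axes: x right, y down, z forward; pixel columns grow to the right and rows downward; lengths in m; the calibration is good to about 2 mm. A picture is of the moment at which its call begins. camera_params takes no time and is no camera call.
- hand_in(): hands the job in; it is judged then, once.
The state is a dict: "clock": time; "joint_pos": joint angles; "joint_velocities": joint speeds; "tau": joint torques, N m; "position": TCP position; "ee_rot": TCP orientation; "ft_force": force on the tool from outside, world axes, zero at the start; "torque": the same for the moment, N m; "grip_width": opening from 0.0 (shut) to 1.0 (fully open); "grasp_force": force on a finger pad.
Only numpy, scipy, OpenCV 4.12 (cv2) and the standard library are available. Lean on these libraries where they do the work, as an engineer would, in place of code of your own. Each camera call takes 0.05 s, during which the arm holds its last target. There are 200 camera calls.

## Task

Push the aluminium plate along the dark ledge, towards the yellow bin, until its leading edge sticks out about 3 cm past that end of the ledge, so the next worker can take it by the edge. Only push or slide it with the fingers: do not pick it up or tip it, leave it lying flat, roughly straight and roughly midway across the ledge, and do not disturb the two bins, the screwdriver or the jar.

Things in the scene. Friction and masses are not known exactly. Their poses are not given: they have to be found in the camera images.
- ledge: Dark grey stand fixed to the bench. Its flat top, the ledge, is 140 mm across (its x) by 300 mm long (its y), 50 mm above the bench. Origin: centre of its underside, at bench height. Both ends, at y = +150 and -150 mm in its own frame, are open. A light grey fence 6 mm wide, 6 mm high above the top, runs along its +x edge (inner face at x = +64 mm). Its yaw varies up to 0.3 rad.
- plate: Loose bare aluminium plate with four dark corner dots, 80 mm (its x) by 110 mm (its y, roughly along the ledge's y) by 6 mm thick, 0.10 to 0.20 kg, lying flat near the ledge's middle. Origin: centre of its underside. Moderate friction; stays where it is left. Overhang = distance of its centre along the ledge from the ledge's middle, plus 55 mm, minus 150 mm.
- yellow_bin: Loose yellow open parts bin, 100 x 100 mm, 60 mm high, standing on the bench, its centre about 15 cm beyond one end of the ledge (either end); it marks the end to push towards. Origin: centre of its underside.
- black_bin: Loose black open parts bin, 100 x 100 mm, 60 mm high, beyond the ledge's other end. Origin: centre of its underside. Leave it alone.
- screwdriver: Loose blue-handled screwdriver lying on the bench on the robot's side of the ledge, roughly parallel to it and about 110 mm from its centre line. Leave it alone.
- jar: Loose closed jar, 56 mm across, 60 mm high, on the bench on the far (fence) side of the ledge. Origin: centre of its underside. Leave it alone.
Things that resemble listed ones, but are neither listed nor needed, are in the scene too. Several things look just like the yellow_bin: the one meant starts farthest from the robot's base. Several things have the shape of the plate; the one meant has the colours described above.

How it is judged:
At the end, for the whole second after the job is handed in: The plate overhangs the ledge's end beside the yellow bin by 18 to 42 mm (its centre 113 to 137 mm from the ledge's middle towards that bin), lies flat on the ledge at rest, within 0.25 rad of straight and within 30 mm of the ledge's centre line (((y of yellow_bin in the frame of ledge above 0 m and y of plate in the frame of ledge between 0.113 and 0.137 m) or (y of yellow_bin in the frame of ledge below 0 m and y of plate in the frame of ledge between -0.137 and -0.113 m)) and angle between the y axis of plate and the y axis of ledge, either way round below 0.25 rad and x of plate in the frame of ledge between -0.03 and 0.03 m and z of plate in the frame of ledge between 0.046 and 0.054 m and angle between plate's own z axis and vertical below 0.05 rad and linear speed of plate below 0.01 m/s and angular speed of plate below 0.1 rad/s); the robot touches nothing.
It fails at once if the plate is lifted more than 10 mm off the ledge, or falls from it (z of plate in the frame of ledge above 0.06 m or z of plate in the frame of ledge below 0.038 m).
It fails at once if the plate is tipped by more than 0.2 rad (angle between plate's own z axis and vertical above 0.2 rad).
It fails at once if a bin, the screwdriver or the jar is moved by more than 15 mm (distance of any of yellow_bin, black_bin, screwdriver, jar from where it was at the start of the episode above 0.015 m).
It also fails if it takes over 38 s, if anything falls off the work surface, if the arm or the gripper's body presses on something with over 40 N, if the wrist force passes 120 N, or if a joint passes its speed limit or range.

## Working session

There is one attempt and no reset: what is moved stays moved. The work goes in short steps, Python scripts to look and compute and a tool call to move; the robot and the scene stay as the last step left them, time stands still between calls to the robot, and variables do not carry over. Pictures are saved under pics/ and viewed, at most 10 in all, crops included, and the job is handed in when it is done.

Besides the shell and the picture viewer there is one more tool, called as name(argument=value, ...), one argument or row to a line, values as JSON. carry_out: Moves the arm, as the interface text tells. Its arguments: {"type":"object","properties":{"commands":{"type":"array"},"hand":{"type":"number"},"force":{"type":"number"}},"required":["commands"]}

```bash
mkdir -p pics
python3 - <<'E'
from workcell import *
import cv2
for n in("scene","top"):
    cv2.imwrite(f"pics/{n}0.png",camera(n)[:,:,::-1]);p=camera_params(n);print(n,p["mtx"],p["R"],p["t"])
print(get_obs())
E
```

```text
scene [[603.26754444   0.         313.00607316]
 [  0.         603.26754444 240.73262223]
 [  0.           0.           1.        ]] [[ 8.37810088e-01  5.45961765e-01  9.41491196e-05]
 [ 3.59420906e-01 -5.51422466e-01 -7.52827919e-01]
 [-4.10963343e-01  6.30760664e-01 -6.58217377e-01]] [-0.49836306 -0.12904912  1.35816249]
top [[489.53858296   0.         324.03788129]
 [  0.         489.53858296 244.26641698]
 [  0.           0.           1.        ]] [[ 3.01278295e-02 -9.99538859e-01  3.79260164e-03]
 [-9.92823490e-01 -3.03643089e-02 -1.15669902e-01]
 [ 1.15731722e-01 -2.80500914e-04 -9.93280469e-01]] [0.01512507 0.57955939 1.1124607 ]
{'clock': 0.1, 'joint_pos': array([-1.15459243,  0.33280037, -0.06469715,  1.4608363 ,  0.02159267,
        1.34991446, -0.08850334]), 'joint_velocities': array([-7.87172283e-04, -2.22524807e-03,  4.38357837e-04, -1.71609535e-03,
       -7.56823058e-04, -6.54270560e-04, -5.85773107e-05]), 'tau': array([ 7.70792449e-04, -6.26747847e+01,  4.88054124e-02, -3.92427742e+01,
        1.62592629e-02,  6.99681026e-03,  2.19102833e-05]), 'position': array([0.26539667, 0.56548647, 0.23061072]), 'ee_rot': array([ 2.17640472e-01,  9.76028804e-01, -6.21609543e-04, -1.12495438e-04]), 'ft_force': array([-0.44626054, -0.35861463, -0.13353257]), 'torque': array([-0.00879111, -0.03980653, -0.04432169]), 'grasp_force': 0.0, 'grip_width': 0.9994751705994753}
```

View pics/scene0.png

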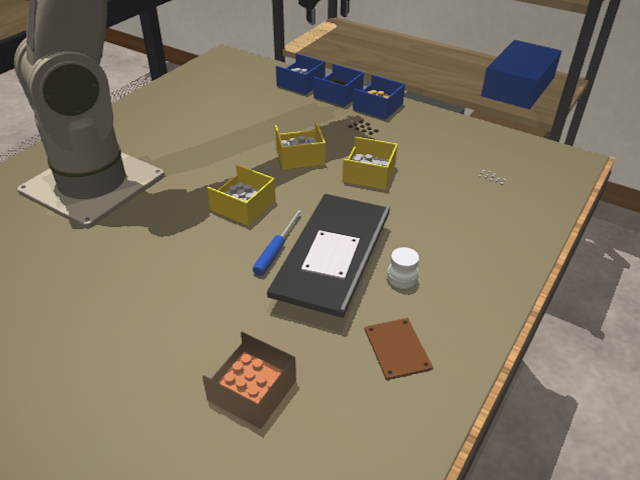

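View pics/top0.png

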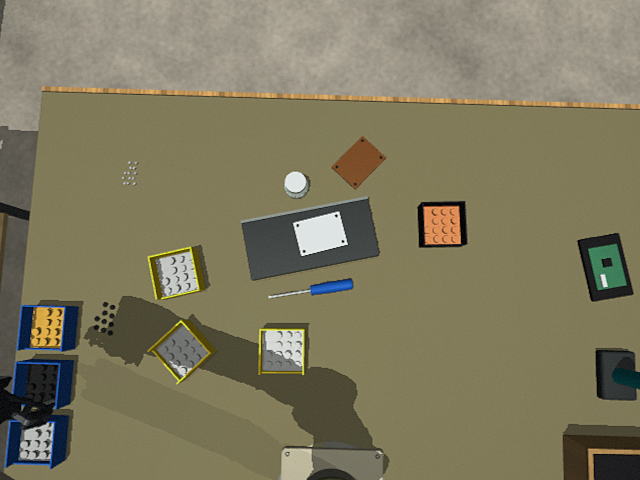

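The top view shows the plate at about (320,233) on the ledge, whose corners are at about (243,222), (368,198), (379,256) and (252,279). The yellow bin that is meant is at (176,272), on the +y end, and the black bin is at (442,225). The screwdriver is at (310,290) and the jar at (296,184). Next I'll measure these by contours in both views.

```bash
cat > h.py <<'E'
from workcell import *
import numpy as np, cv2
def ray(n,uv):
    p=camera_params(n); R=np.array(p["R"]);t=np.array(p["t"])
    d=R.T@np.linalg.solve(np.array(p["mtx"]),[uv[0],uv[1],1]); return -R.T@t,d
def on(n,uv,z):
    c,d=ray(n,uv); return c+d*(z-c[2])/d[2]
def tri(a,b):
    (c,d),(e,f)=ray("top",a),ray("scene",b)
    s=np.linalg.lstsq(np.c_[d,-f],e-c,rcond=None)[0]; P,Q=c+s[0]*d,e+s[1]*f
    return (P+Q)/2,np.linalg.norm(P-Q)
def blob(m,seed):
    k,l=cv2.connectedComponents(m.astype(np.uint8)); y,x=seed[1],seed[0]
    c=max(cv2.findContours((l==l[y,x]).astype(np.uint8),cv2.RETR_EXTERNAL,cv2.CHAIN_APPROX_NONE)[0],key=cv2.contourArea)
    return c
def plate(n,img,seed):
    c=blob(img.min(2)>185,seed); q=cv2.minAreaRect(c)
    M=cv2.moments(c); return (M["m10"]/M["m00"],M["m01"]/M["m00"]),q,c
E
python3 - <<'E'
from h import *
S,T=camera("scene"),camera("top")
pt,q,c=plate("top",T,(320,233)); ps,_,_=plate("scene",S,(330,255))
print("plate px",pt,ps,"tri",tri(pt,ps),"plane",on("top",pt,.056),on("scene",ps,.056))
w=np.array([on("top",b,.056)[:2] for b in cv2.boxPoints(q)]);print(w,np.linalg.norm(np.diff(w,axis=0),axis=1))
m=T.max(2)<95; m=cv2.morphologyEx(m.astype(np.uint8),cv2.MORPH_OPEN,np.ones((3,3)))
c=blob(m,(265,250)); print(cv2.minAreaRect(c),cv2.contourArea(c))
q=cv2.boxPoints(cv2.minAreaRect(c)); w=np.array([on("top",b,.05)[:2] for b in q]); print(q,w,np.linalg.norm(np.diff(w,axis=0),axis=1))
# ledge corners, two views
for n,I,b in(("top",T,c),("scene",S,blob(cv2.morphologyEx((S.max(2)<90).astype(np.uint8),cv2.MORPH_OPEN,np.ones((3,3))),(300,285)))):
    print(n,cv2.approxPolyDP(cv2.convexHull(b),4,True)[:,0].tolist())
print("ybin",on("top",(176,272),.03),"black",on("top",(442,225),.06),"sd",on("top",(268,297),.01),on("top",(353,286),.01),"jar",on("top",(295,182),.06))
E
```

```text
plate px (320.0384573363924, 233.37932918168903) (330.80665073675823, 253.4738152130625) tri (array([0.6030118 , 0.04377559, 0.05315653]), np.float64(0.0036175235600162444)) plane [0.60115087 0.04267092 0.056     ] [0.60592876 0.04237127 0.056     ]
[[ 0.62388942  0.10589266]
 [ 0.65469192  0.00079393]
 [ 0.57869711 -0.02059901]
 [ 0.54837219  0.08375409]] [0.10951957 0.07894852 0.10867   ]
((310.0115966796875, 239.2259979248047), (58.86221694946289, 130.80255126953125), 78.92979431152344) 7466.5
[[240.17615 222.90033]
 [368.5448  197.78473]
 [379.84705 255.55167]
 [251.4784  280.66727]] [[ 0.62081251  0.22848615]
 [ 0.68927062 -0.06782979]
 [ 0.55470595 -0.09650216]
 [ 0.48810411  0.19600317]] [0.3041211  0.13758544 0.29999196]
top [[368, 199], [377, 256], [252, 280], [242, 223]]
scene [[325, 194], [384, 207], [383, 233], [341, 331], [273, 313], [267, 294]]
ybin [0.50366774 0.37558197 0.03      ] black [ 0.6286317  -0.23706864  0.06      ] sd [0.45235858 0.16106075 0.01      ] [ 0.48428613 -0.03880877  0.01      ] jar [0.71910813 0.10445334 0.06      ]
```

The triangulated plate-top height is 53 mm and the sizes come out at 109 x 79 mm, so both agree with the text. The ledge yaw is about 0.225, its centre is about (0.592, 0.066), and the plate sits at about (+5, -25) mm on it, so the push is about 150 mm in +y. I'll turn the tool so its x axis points along the push, half close the fingers, then move above the -y side of the plate.

carry_out(
  commands=[
    [[0, 0, 0, 0, 0, 0.96], [0, 0, 0, 0, 0, 0.96], [0, 0, 0, 0, 0, 0.96], [0, 0, 0, 0, 0, 0.96], [0, 0, 0, 0, 0, 0.96], [0, 0, 0, 0, 0, 0.96], [0, 0, 0, 0, 0, 0.96], [0, 0, 0, 0, 0, 0.96], [0, 0, 0, 0, 0, 0.96], [0, 0, 0, 0, 0, 0], [0, 0, 0, 0, 0, 0]],
  ],
  hand=0.0,
)

```text
clock: 1.12
position: [0.2654, 0.5658, 0.2311]
ee_rot: [0.621, 0.784, -0.0, 0.0]
ft_force: [0.2, 0.1, 0.0]
grip_width: 0.498
grasp_force: 0.0
```

carry_out(
  commands=[
    [[-0.93, 0.29, 0, 0, 0, 0], [-0.93, 0.29, 0, 0, 0, 0], [-0.93, 0.29, 0, 0, 0, 0], [-0.93, 0.29, 0, 0, 0, 0], [-0.93, 0.29, 0, 0, 0, 0], [-0.93, 0.29, 0, 0, 0, 0], [-0.93, 0.29, 0, 0, 0, 0], [-0.93, 0.29, 0, 0, 0, 0], [-0.93, 0.29, 0, 0, 0, 0], [-0.93, 0.29, 0, 0, 0, 0], [-0.93, 0.29, 0, 0, 0, 0], [-0.93, 0.29, 0, 0, 0, 0], [-0.93, 0.29, 0, 0, 0, 0], [-0.93, 0.29, 0, 0, 0, 0], [-0.93, 0.29, 0, 0, 0, 0], [-0.93, 0.29, 0, 0, 0, 0], [-0.93, 0.29, 0, 0, 0, 0], [-0.93, 0.29, 0, 0, 0, 0], [0, 0, 0, 0, 0, 0], [0, 0, 0, 0, 0, 0]],
  ],
)

```text
clock: 2.78
position: [0.62, -0.0425, 0.2308]
ee_rot: [0.623, 0.782, -0.001, 0.0]
ft_force: [-0.0, 1.0, -0.0]
grip_width: 0.501
grasp_force: 0.0
```

carry_out(
  commands=[
    [[0, 0, 0.65, 0, 0, 0], [0, 0, 0.65, 0, 0, 0], [0, 0, 0.65, 0, 0, 0], [0, 0, 0.65, 0, 0, 0], [0, 0, 0.65, 0, 0, 0], [0, 0, 0.65, 0, 0, 0], [0, 0, 0, 0, 0, 0], [0, 0, 0, 0, 0, 0]],
  ],
)

```text
clock: 3.45
position: [0.6189, -0.0382, 0.0748]
ee_rot: [0.621, 0.784, -0.001, -0.001]
ft_force: [0.3, 1.0, 1.0]
grip_width: 0.499
grasp_force: 0.0
```

Run:
```python
from h import *
S=camera("scene"); cv2.imwrite("pics/s1.png",cv2.resize(S[180:340,200:420],None,fx=3,fy=3)[:,:,::-1])
```

```text
(no output)
```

View pics/s1.png

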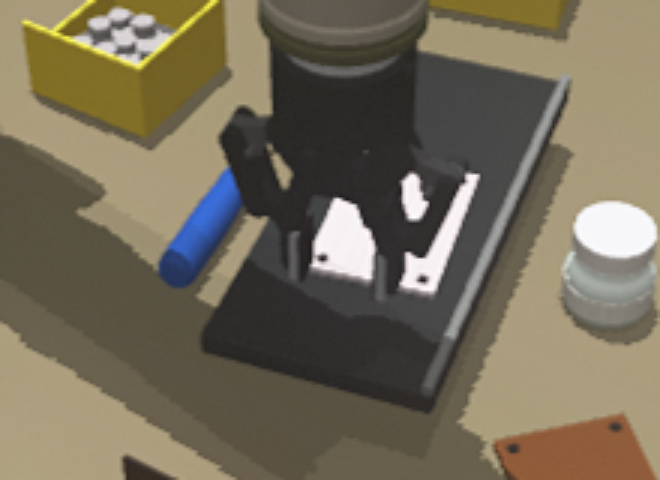

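The fingers stand behind the plate's trailing edge and inside its width. In the crop their tips are at about (300,275) and (385,295), and the plate edge runs from (312,268) to (435,292). I'll go down in small steps and feel for the ledge top.

carry_out(
  commands=[
    [[-0.1, 0, 0.2, 0, 0, 0], [0, 0, 0.2, 0, 0, 0], [0, 0, 0.05, 0, 0, 0], [0, 0, 0, 0, 0, 0], [0, 0, 0, 0, 0, 0]],
  ],
)

```text
clock: 3.92
position: [0.6208, -0.0434, 0.0574]
ee_rot: [0.622, 0.783, 0.0, -0.0]
ft_force: [-0.3, 0.3, 0.1]
grip_width: 0.502
grasp_force: 0.0
```

carry_out(
  commands=[
    [[0, 0, 0.05, 0, 0, 0], [0, 0, 0, 0, 0, 0], [0, 0, 0, 0, 0, 0]],
  ],
)

```text
clock: 4.17
position: [0.6207, -0.0434, 0.0554]
ee_rot: [0.622, 0.783, 0.0, -0.0]
ft_force: [0.4, 0.1, 0.2]
grip_width: 0.5
grasp_force: 0.0
```

carry_out(
  commands=[
    [[0, 0, 0.04, 0, 0, 0], [0, 0, 0, 0, 0, 0], [0, 0, 0, 0, 0, 0]],
  ],
)

```text
clock: 4.42
position: [0.6206, -0.0434, 0.0536]
ee_rot: [0.622, 0.783, -0.0, -0.0]
ft_force: [0.4, 0.1, -0.2]
grip_width: 0.501
grasp_force: 0.0
```

carry_out(
  commands=[
    [[0, 0, 0.04, 0, 0, 0], [0, 0, 0, 0, 0, 0], [0, 0, 0, 0, 0, 0]],
  ],
)

```text
clock: 4.67
position: [0.6206, -0.0434, 0.052]
ee_rot: [0.622, 0.783, 0.0, -0.0]
ft_force: [-0.0, 0.6, -0.3]
grip_width: 0.495
grasp_force: 0.0
```

carry_out(
  commands=[
    [[0, 0, 0.04, 0, 0, 0], [0, 0, 0, 0, 0, 0], [0, 0, 0, 0, 0, 0]],
  ],
)

```text
clock: 4.92
position: [0.6206, -0.0434, 0.0504]
ee_rot: [0.622, 0.783, -0.0, -0.0]
ft_force: [-0.4, 0.1, 0.6]
grip_width: 0.5
grasp_force: 0.0
```

carry_out(
  commands=[
    [[0, 0, 0.04, 0, 0, 0], [0, 0, 0, 0, 0, 0], [0, 0, 0, 0, 0, 0]],
  ],
)

```text
clock: 5.17
position: [0.6206, -0.0434, 0.0488]
ee_rot: [0.622, 0.783, -0.0, -0.0]
ft_force: [0.7, 0.0, 0.3]
grip_width: 0.503
grasp_force: 0.0
```

carry_out(
  commands=[
    [[0, 0, 0.04, 0, 0, 0], [0, 0, 0, 0, 0, 0], [0, 0, 0, 0, 0, 0]],
  ],
)

```text
clock: 5.42
position: [0.6209, -0.0434, 0.0483]
ee_rot: [0.622, 0.783, 0.0, -0.0]
ft_force: [-4.0, 0.8, 10.2]
grip_width: 0.498
grasp_force: 5.1
```

Contact came at TCP z of about 0.0485. I'll lift 3 mm clear and push most of the way, about 140 mm of the estimated 172.

carry_out(
  commands=[
    [[0, 0, -0.08, 0, 0, 0], [0, 0, 0, 0, 0, 0], [0.2, 0, 0, 0, 0, 0], [0.2, 0, 0, 0, 0, 0], [0.2, 0, 0, 0, 0, 0], [0.2, 0, 0, 0, 0, 0], [0, 0, 0, 0, 0, 0]],
  ],
)

```text
clock: 6.0
position: [0.6131, -0.0093, 0.0502]
ee_rot: [0.621, 0.784, 0.0, -0.001]
ft_force: [0.8, -0.1, -0.2]
grip_width: 0.497
grasp_force: 0.0
```

carry_out(
  commands=[
    [[0.2, 0, 0, 0, 0, 0], [0.2, 0, 0, 0, 0, 0], [0.2, 0, 0, 0, 0, 0], [0.2, 0, 0, 0, 0, 0], [0.2, 0, 0, 0, 0, 0], [0.2, 0, 0, 0, 0, 0], [0.2, 0, 0, 0, 0, 0], [0.2, 0, 0, 0, 0, 0], [0.2, 0, 0, 0, 0, 0], [0.2, 0, 0, 0, 0, 0], [0.2, 0, 0, 0, 0, 0], [0.2, 0, 0, 0, 0, 0], [0.2, 0, 0, 0, 0, 0], [0.1, 0, 0, 0, 0, 0], [0, 0, 0, 0, 0, 0], [0, 0, 0, 0, 0, 0]],
  ],
)

```text
clock: 7.33
position: [0.5891, 0.0932, 0.0505]
ee_rot: [0.622, 0.783, 0.0, -0.0]
ft_force: [-0.2, -1.1, 0.1]
grip_width: 0.497
grasp_force: 0.0
```

Run:
```python
from h import *
T,S=camera("top"),camera("scene"); cv2.imwrite("pics/t2.png",np.vstack([cv2.resize(T[170:310,200:420],None,fx=2,fy=2),cv2.resize(S[170:310,200:420],None,fx=2,fy=2)])[:,:,::-1])
```

```text
(no output)
```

View pics/t2.png

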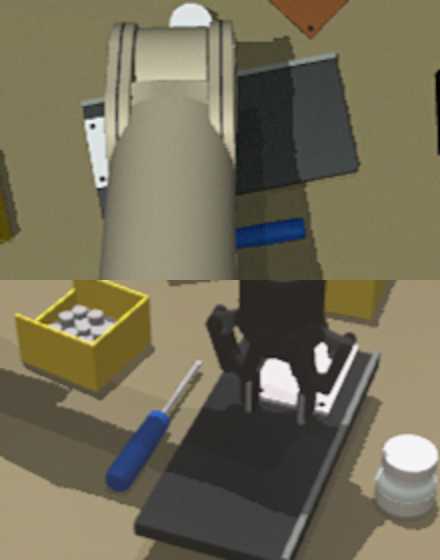

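The plate has followed the fingers flat. In the top crop its leading edge is at about (88,120)-(100,185), close to the ledge end, and in the scene crop its trailing edge is against the finger tips at about (250,400)-(325,410). Now I'll measure the leading edge.

```bash
cat >> h.py <<'E'
C=np.array([.592,.066]);EY=np.array([-.224,.974]);EX=np.array([.974,.224])
def lead(T):
    m=(T.min(2)>185).astype(np.uint8); m[:215]=0;m[275:]=0;m[:,:205]=0;m[:,262:]=0
    P=[]
    for r in range(215,275):
        x=np.where(m[r])[0]
        if len(x)>3: p=on("top",(x[0]-.5,r),.056)[:2]-C; P.append((p@EX,p@EY))
    P=np.array(P); print("rows",len(P),"x range",P[:,0].min(),P[:,0].max())
    return P
E
python3 - <<'E'
from h import *
P=lead(camera("top")); k=np.polyfit(P[4:-4,0],P[4:-4,1],1); print(np.round(P[::3],4).tolist(),k)
E
```

```text
rows 31 x range -0.02886162075952163 0.04606518592823636
[[0.0461, 0.137], [0.0414, 0.1495], [0.0346, 0.1507], [0.0273, 0.1497], [0.0205, 0.1509], [0.0132, 0.1499], [0.0059, 0.1488], [-0.0009, 0.1501], [-0.0081, 0.149], [-0.0149, 0.1502], [-0.0289, 0.1504]] [0.00299214 0.14981884]
```

The leading edge is at y = 150 mm, straight, with the plate's x centre at about +6 mm. It needs 30 mm more.

carry_out(
  commands=[
    [[0.1, 0, 0, 0, 0, 0], [0.1, 0, 0, 0, 0, 0], [0.1, 0, 0, 0, 0, 0], [0.1, 0, 0, 0, 0, 0], [0.1, 0, 0, 0, 0, 0], [0.1, 0, 0, 0, 0, 0], [0.1, 0, 0, 0, 0, 0], [0.05, 0, 0, 0, 0, 0], [0, 0, 0, 0, 0, 0], [0, 0, 0, 0, 0, 0], [0, 0, 0, 0, 0, 0]],
  ],
)

```text
clock: 8.4
position: [0.5823, 0.1222, 0.0505]
ee_rot: [0.622, 0.783, 0.0, -0.0]
ft_force: [0.7, -0.3, 0.1]
grip_width: 0.503
grasp_force: 0.0
```

carry_out(
  commands=[
    [[-0.3, 0, 0, 0, 0, 0], [-0.3, 0, 0, 0, 0, 0], [0, 0, -0.8, 0, 0, 0], [0, 0, -0.8, 0, 0, 0], [0, 0, -0.8, 0, 0, 0], [0, 0, -0.8, 0, 0, 0], [-0.9, 0, 0, 0, 0, 0], [-0.9, 0, 0, 0, 0, 0], [-0.9, 0, 0, 0, 0, 0], [-0.9, 0, 0, 0, 0, 0], [-0.9, 0, 0, 0, 0, 0], [-0.9, 0, 0, 0, 0, 0], [-0.9, 0, 0, 0, 0, 0], [-0.9, 0, 0, 0, 0, 0], [0, 0, 0, 0, 0, 0], [0, 0, 0, 0, 0, 0], [0, 0, 0, 0, 0, 0]],
  ],
)

```text
clock: 9.82
position: [0.6522, -0.1829, 0.1782]
ee_rot: [0.623, 0.782, -0.0, -0.0]
ft_force: [1.4, 0.8, -0.2]
grip_width: 0.498
grasp_force: 0.0
```

Run:
```python
from h import *
T,S=camera("top"),camera("scene"); cv2.imwrite("pics/t3.png",np.vstack([cv2.resize(T[160:310,140:420],None,fx=2,fy=2),cv2.resize(S[140:290,200:480],None,fx=2,fy=2)])[:,:,::-1])
P=lead(T); k=np.polyfit(P[5:-5,0],P[5:-5,1],1); print(k, np.round(P[::4],4).tolist())
o=get_obs();print(o["position"],o["clock"])
```

```text
rows 39 x range -0.030297603046967714 0.046787137043134724
[-0.00552722  0.17878787] [[0.0462, 0.1136], [0.0464, 0.1626], [0.0399, 0.1777], [0.0308, 0.1793], [0.0213, 0.1787], [0.0117, 0.178], [0.0026, 0.1796], [-0.0069, 0.179], [-0.0163, 0.1783], [-0.0258, 0.1777]]
[ 0.65271677 -0.18085877  0.17841764] 9.9167
```

View pics/t3.png

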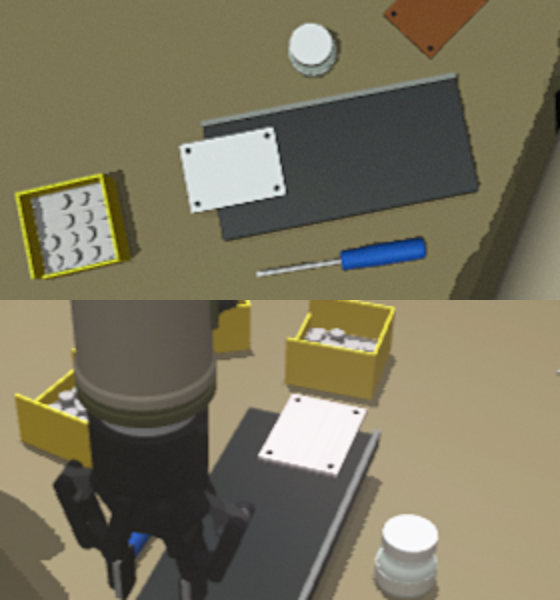

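The plate lies flat and straight. Its leading edge, crop (180,146)-(193,212), is about 29 mm past the ledge end, and it sits about 7 mm off the centre line. The bins, jar and screwdriver are undisturbed and the arm is clear, so I'll hand in.

```bash
python3 -c "
from workcell import *
print(hand_in())"
```

```text
the job is handed in; nothing more can be done
None
```

I pushed the plate to about 29 mm past the ledge's end on the yellow-bin side and handed the job in at about 10 s; in the last pictures it lay flat, straight and about 7 mm off the centre line, with nothing else disturbed (the hand-in gave no verdict).

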